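# Turn the lidded collar box over and stack it

### The arm

A 7-joint arm with a two-finger parallel gripper is mounted at the origin on the work surface. World frame = base frame: x ahead of the robot, y to its left, z up, the work surface at z = 0. Lengths are in mm, angles in rad, forces in N, time in s.
With the tool pointing down it reaches from about 400 to 850 mm from the base axis. Payload 10.4 kg.
Tool frame: the origin (TCP) lies midway between the tips of the shut fingers; the grasp point (between the pads) lies tcp_to_grasp behind it (tcp_to_grasp is the distance from the TCP to the grasp point, in mm); z points along the fingers, y is the direction in which the jaws open and shut (so a half turn about z gives the same grasp; the last joint's range is limited). The gripper opens to 87 mm and grips with 3 to 60 N. Pads are 19 mm wide; open, the fingers measure 117 mm over their backs; the gripper's body (75 mm by 190 mm) begins 51 mm behind the grasp point.
Start: joints at [-0.023, 0.332, -0.065, 1.46, 0.022, 1.35, -0.088], TCP at [625.022, 0.018, 222.576] pointing down, gripper open.
Joint ranges: [-2.6, 2.6], [-0.5, 2.12], [-1.47, 1.34], [0.16, 2.42], [-1.27, 4.41], [0.06, 2.06], [-2.6, 2.6]. Speed limits (rad/s): [2.22, 2.22, 2.79, 2.79, 3.14, 3.14, 3.14].

### API

Orientations are given as a unit quaternion [w, x, y, z].
In Python, from rig import * gives the robot as it stands. The module is installed in compiled form; this text tells all that it offers.
- The arm moves only by the tool move_arm, never from a script. Its argument "targets" is a list of rows, each a list of 4 numbers: the shift along the tool's x, y, z in mm, then the turn about the tool's z in degrees. In form: [[dx, dy, dz, spin], ...]. A call has 1 to 20 rows; each row is the pose to reach, as a shift and turn from the pose commanded when the call began, along the tool's axes at that moment; what a row does not reach only later rows make up. A row lasts 1/8 s, in which the tool goes at most 62.5 mm and 10.7 degrees, less where a joint would pass 70% of its speed; a pose out of reach is approached as far as the arm can. A call with a gripper value outside its range is refused whole. "hand" is the opening in per cent of the stroke, from 0 (shut) to 100 (fully open), set as the call begins (left out, the last holds). The fingers move at their own pace and stop on an object; the grip force is fixed at half the most. Time passes only in rows, so rows that repeat a pose let the fingers close. It gives the time, the measured TCP pose, the force and the opening at its end, in the units of the state.
- get_obs(): the state, without advancing time (a new reading comes with each control period).
- snapshot(name): name is "scene" or "side" or "wrist"; returns a dict with "pixels" (480x640x3 uint8, blue, green, red), "intrinsics" (3x3 intrinsics, pixels), "extrinsics" (4x4, takes a point from camera to world coordinates); the wrist camera has in their place "T_tool_cam" (4x4, takes a point from camera to tool coordinates, whose origin is the TCP and whose axes are the flange's). Camera axes: x right, y up, looking along -z (the intrinsics and any distortion apply to the point x, -y, -z); pixel columns grow to the right and rows downward; lengths in mm; the calibration is good to about 2 mm. A picture is of the moment at which its call begins: read the wrist's pose just before it. There is no depth.
- sign_off(): hands the job in, once; it reports no verdict.
The state is a dict: "time": time; "joints": joint angles; "dq": joint speeds; "joint_efforts": joint torques, N m; "position": TCP position; "tcp_rot": TCP orientation; "force": force on the tool from outside, world axes, zero at the start; "torque": the same for the moment, N m; "width": finger opening in mm.
Only numpy, scipy, OpenCV 4.12 (cv2) and the standard library are available. Lean on these libraries where they do the work, as an engineer would, in place of code of your own. Each camera call takes 0.05 s, during which the arm holds its last target. There are 200 camera calls.

### The job

One lidded box of cork collars stands lid outward on its own sloping rest; the other rest holds a box that is already turned over, with its cork-padded underside facing outward. Pick up the first box gripping base and lid together, turn it over in the air so that it stays closed, and stack it turned over, squarely on top of the turned-over box on the other rest, its end down on the prongs. Let go of it there, leaving the lower box in place.

Things in the scene. Friction and masses are not known exactly. Their poses are not given: they have to be found in the camera images.
- box_base: Base of the box to turn over: grey plastic, 64 (x) by 50 (y) mm, side wall 16 mm high, thin cork pad under it. Origin: centre of the cork-padded underside; z points through the lid. Closed box 64 x 50 x 30 mm, about 150 g, sides flush, parting line at z = 16 mm, no catch: grip the 50 mm width at z = 15 mm to hold both parts. At the start x points down the slope, z outward from it.
- box_lid: Its loose lid: flat aluminium cap 64 x 50 x 14 mm, plugged onto the base with 1 mm play (7 mm spigot). Origin: centre of its open edge, 16 mm above the base's underside when closed; axes parallel to the base's, z towards its closed flat face.
- lower_box: Loose box already turned over on the second rest, outside same as the first (one piece): lid on the back plate, cork-padded underside outward. Origin: centre of the lid face on the plate; z outward from the slope (outer face at 30 mm), x down the slope to the prongs, y across. Stacked right, the first box has its underside at z = 60 mm here, x parallel to this x, y and z opposite.
- rest_start: Fixed steel easel under the first box; the second is the same, 30-50 cm to its left or right. Origin on the counter. Back plate 42 wide, 55 long, 50 deg from level, facing +x (away from robot, within 12 deg yaw); square to its foot (60 mm up) two prongs, 63 long, 38 mm over both, carry both boxes' ends. Boxes overhang the sides: fingers fit there, coming down along the slope from its top.
Not all that is in view belongs to the job. What is shaped like the lower_box but blue, red or yellow is not meant.

How it is judged (in metres and radians):
On the way:
1. the box, still closed, is held turned over in the air, away from its rest (moved over 50 mm) and not yet on the stack (its base more than 80 mm from the lower box's origin) (angle between box_base's own z axis and vertical above 1.9 rad and distance of box_base from where it was at the start of the episode above 0.05 m and distance between box_base and lower_box above 0.08 m and z of box_lid in the frame of box_base between 0.01 and 0.022 m and distance between box_lid and box_base below 0.024 m and angle between the z axis of box_lid and the z axis of box_base, either way round below 0.17 rad), for 0.1 s.
At the end, for the whole second after the job is handed in: The closed box rests lid-in on the lower box: underside 60 mm (within 8) out from the slope, within about 12 mm of it along and across, parallel within about 10 degrees; lid seated within 6 mm; lower box moved under 15 mm; at rest, released (z of box_base in the frame of lower_box between 0.052 and 0.068 m and x of box_base in the frame of lower_box between -0.015 and 0.012 m and y of box_base in the frame of lower_box between -0.014 and 0.014 m and angle between box_base's own z axis and vertical above 1.9 rad and angle between the z axis of box_base and the z axis of lower_box, either way round below 0.17 rad and angle between the x axis of box_base and the x axis of lower_box, either way round below 0.2 rad and z of box_lid in the frame of box_base between 0.01 and 0.022 m and distance between box_lid and box_base below 0.024 m and angle between the z axis of box_lid and the z axis of box_base, either way round below 0.17 rad and distance of lower_box from where it was at the start of the episode below 0.015 m and linear speed of each of box_base, box_lid below 0.02 m/s); the robot touches nothing.
It fails at once if the lid comes off the base (origins over 30 mm apart; 16 when closed) (distance between box_base and box_lid above 0.03 m).
It fails at once if the lower box is lifted out or knocked off its place by more than 30 mm (distance of lower_box from where it was at the start of the episode above 0.03 m).
It also fails if it takes over 42 s, if anything falls off the work surface, if the arm or the gripper's body presses on something with over 40 N, if the wrist force passes 120 N, or if a joint passes its speed limit or range.

## Working session

There is one attempt and no reset: what is moved stays moved. The work goes in short steps, Python scripts to look and compute and a tool call to move; the robot and the scene stay as the last step left them, time stands still between calls to the robot, and variables do not carry over. Pictures are saved under pics/ and viewed, about 8 in all and at most 12, crops included, and the job is handed in when it is done.

Besides the shell and the picture viewer there is one more tool, called after "Request:" by a JSON object that holds its "name" and its "arguments", one argument or row to a line. move_arm: Moves the arm, as the interface text tells. Its arguments: {"type":"object","properties":{"targets":{"type":"array","items":{"type":"array","items":{"type":"number"}}},"hand":{"type":"number"}},"required":["targets"]}

```bash
mkdir -p pics; ls
python3 - <<'E'
from rig import *
import cv2,numpy as np
print(get_obs())
for n in ["scene","side","wrist"]:
    s=snapshot(n); cv2.imwrite(f"pics/{n}0.png",s["pixels"])
    np.savez(f"{n}0.npz",**{k:np.array(v) for k,v in s.items()})
    print(n,{k:np.round(v,3).tolist() for k,v in s.items() if k!="pixels"})
E
```

```text
pics
{'time': 0.0, 'joints': array([-0.02255975,  0.33286477, -0.06472672,  1.46093728,  0.02158923,
        1.34991461, -0.08853452]), 'dq': array([-0.0006512 , -0.00175282, -0.00026378, -0.00052312, -0.0002747 ,
        0.00064698,  0.00021498]), 'joint_efforts': array([-1.20520472e-04, -6.23245955e+01,  2.44190963e-02, -3.89891267e+01,
       -6.13984605e-02,  3.97891912e-02,  1.87085252e-04]), 'position': array([ 6.24607646e+02, -1.17840838e-02,  2.21760373e+02]), 'tcp_rot': array([-4.87954958e-04,  7.07117551e-01,  7.07095650e-01, -5.21828160e-04]), 'force': array([-0.07192634, -0.41039982, -0.61770144]), 'torque': array([-0.01446989,  0.03097223, -0.03406137]), 'width': 87.01015406979899}
scene {'intrinsics': [[572.967, 0.0, 331.92], [0.0, 572.967, 245.787], [0.0, 0.0, 1.0]], 'extrinsics': [[-0.414, -0.759, 0.503, 1086.442], [0.91, -0.341, 0.235, 233.084], [-0.007, 0.555, 0.832, 812.308], [0.0, 0.0, 0.0, 1.0]]}
side {'intrinsics': [[557.498, 0.0, 322.352], [0.0, 557.498, 243.789], [0.0, 0.0, 1.0]], 'extrinsics': [[0.878, 0.307, -0.367, 297.706], [-0.478, 0.533, -0.698, -620.854], [-0.019, 0.789, 0.614, 688.489], [0.0, 0.0, 0.0, 1.0]]}
wrist {'intrinsics': [[407.141, 0.0, 312.765], [0.0, 407.141, 243.98], [0.0, 0.0, 1.0]], 'T_tool_cam': [[-0.0, 0.967, 0.255, 69.727], [1.0, 0.0, 0.0, 0.679], [-0.0, 0.255, -0.967, -162.298], [0.0, 0.0, 0.0, 1.0]]}
```

View pics/scene0.png

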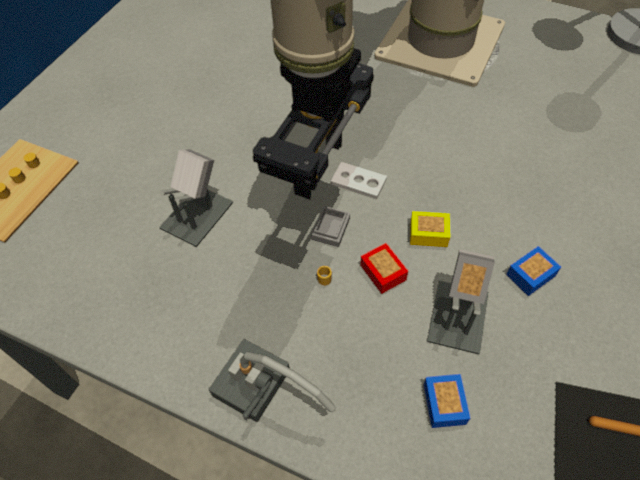

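View pics/side0.png

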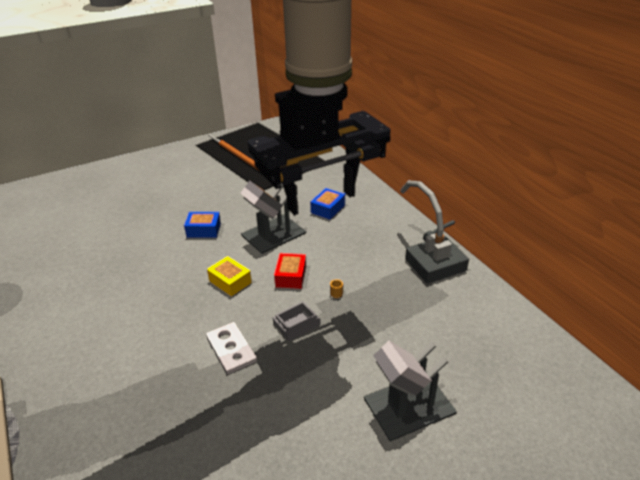

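The interface gives only shifts and a spin about the tool's z, but the grasp needs a tool tilted 40°. I'll raise the arm to see how it reports poses and behaves at the edge of its reach.

Request:
{"name": "move_arm", "arguments": {
  "targets": [
    [0,0,-60,0],
    [0,0,-120,0],
    [0,0,-180,0],
    [0,0,-240,0],
    [0,0,-300,0],
    [0,0,-300,0]
  ],
  "hand": 100
}}

```text
time: 0.9
position: [625.5, 0.1, 527.8]
tcp_rot: [0.003, 0.707, 0.707, 0.003]
force: [1.0, -0.6, -1.1]
width: 86.7
```

Run:
```python
from rig import *
import cv2,numpy as np
np.set_printoptions(precision=4,suppress=True)
o=get_obs(); print(o)
for n in ["scene","side","wrist"]:
    s=snapshot(n); cv2.imwrite(f"pics/{n}1.png",s["pixels"])
    np.savez(f"{n}1.npz",**{k:np.array(v) for k,v in s.items()},pos=o["position"],rot=o["tcp_rot"])
```

```text
{'time': 0.9, 'joints': array([-0.0553,  0.4082, -0.0343,  0.7197,  0.0151,  2.0048, -0.0804]), 'dq': array([ 0.0046,  0.0125, -0.0048,  0.1595,  0.0011, -0.0706, -0.0002]), 'joint_efforts': array([ -0.2544, -65.3991,   0.6901, -39.3169,  -0.0873,   1.1873,
         0.0181]), 'position': array([625.5272,   0.0912, 527.824 ]), 'tcp_rot': array([0.0029, 0.7071, 0.7071, 0.0034]), 'force': array([ 0.9584, -0.6013, -1.1305]), 'torque': array([-0.0108, -0.0249, -0.0259]), 'width': 86.72880775554663}
```

View pics/wrist1.png

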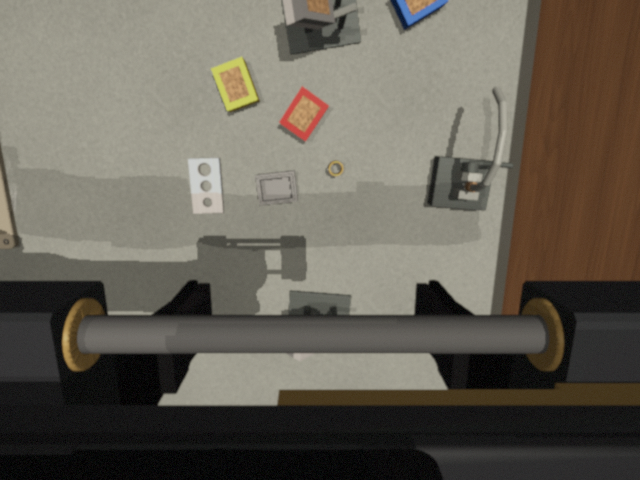

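The wrist view looks straight down. The lower box is at about (310,10), the start rest at about (318,300) behind the gripper, and the decoys lie between them. Joint 6 is close to its limit (2.06), so going higher will show what happens at the limit.

Request:
{"name": "move_arm", "arguments": {
  "targets": [
    [0,0,-60,0],
    [0,0,-120,0],
    [0,0,-180,0],
    [0,0,-240,0],
    [0,0,-240,0],
    [0,0,-240,0]
  ]
}}

```text
time: 1.8
position: [542.3, 8.6, 710.3]
tcp_rot: [0.104, 0.707, 0.691, 0.109]
force: [1.9, 0.3, -2.0]
width: 87.2
```

Run:
```python
from rig import *
import numpy as np
np.set_printoptions(precision=4,suppress=True)
o=get_obs(); print(o)
```

```text
{'time': 1.8, 'joints': array([-0.641 ,  0.2386,  0.8899,  0.612 , -0.283 ,  2.0579,  0.0118]), 'dq': array([ 1.334 ,  0.0071, -2.5799, -0.0374,  0.7952, -0.0173, -0.3017]), 'joint_efforts': array([-19.6667, -41.8995,  25.8839, -32.6789,  -3.4179,  -1.1749,
         1.1121]), 'position': array([542.2771,   8.6394, 710.3114]), 'tcp_rot': array([0.1041, 0.7067, 0.6913, 0.1089]), 'force': array([ 1.8913,  0.3156, -2.0296]), 'torque': array([-0.0081,  0.3162,  0.0331]), 'width': 87.18922289985345}
```

It does tilt: tool z is now about 17° toward +x. Next I'll check whether a new call starts from the pose reached.

Request:
{"name": "move_arm", "arguments": {
  "targets": [
    [0,0,0,0],
    [0,0,0,0]
  ]
}}

```text
time: 2.05
position: [547.0, 18.6, 701.9]
tcp_rot: [0.095, 0.7, 0.7, 0.107]
force: [0.2, -0.8, -0.6]
width: 87.0
```

```bash
cat > st.py <<'E'
from rig import *
import numpy as np
from scipy.spatial.transform import Rotation as R
np.set_printoptions(precision=3,suppress=True)
def st():
    o=get_obs(); q=o["tcp_rot"]; M=R.from_quat([q[1],q[2],q[3],q[0]]).as_matrix()
    print("t",o["time"],"p",o["position"],"J",o["joints"],"dq",o["dq"]); print("tilt",np.degrees(np.arccos(-M[2,2])),"\n",M)
    print("F",o["force"],"w",o["width"]); return o,M
if __name__=="__main__": st()
E
python3 st.py
```

```text
t 2.05 p [546.986  18.629 701.873] J [-0.619  0.247  0.845  0.616 -0.286  2.058  0.013] dq [ 0.011 -0.002  0.015 -0.015  0.003  0.003 -0.001]
tilt 16.399465964677827 
 [[-0.003  0.959  0.282]
 [ 1.    -0.002  0.017]
 [ 0.017  0.282 -0.959]]
F [ 0.216 -0.85  -0.646] w 87.03273890562416
```

The new call starts from the pose reached, so the tilt persists and I can build it up in steps. Now I'll measure both boxes.

Run:
```python
import cv2,numpy as np
a=cv2.imread("pics/scene1.png");b=cv2.imread("pics/side1.png")
def c(i,x,y,w,h): return cv2.resize(i[y:y+h,x:x+w],(400,300),interpolation=cv2.INTER_CUBIC)
m=np.vstack([np.hstack([c(a,140,140,100,75),c(a,420,240,100,75)]),np.hstack([c(b,360,325,100,75),c(b,230,165,100,75)])])
cv2.imwrite("pics/crops1.png",m)
```

```text
(no output)
```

View pics/crops1.png

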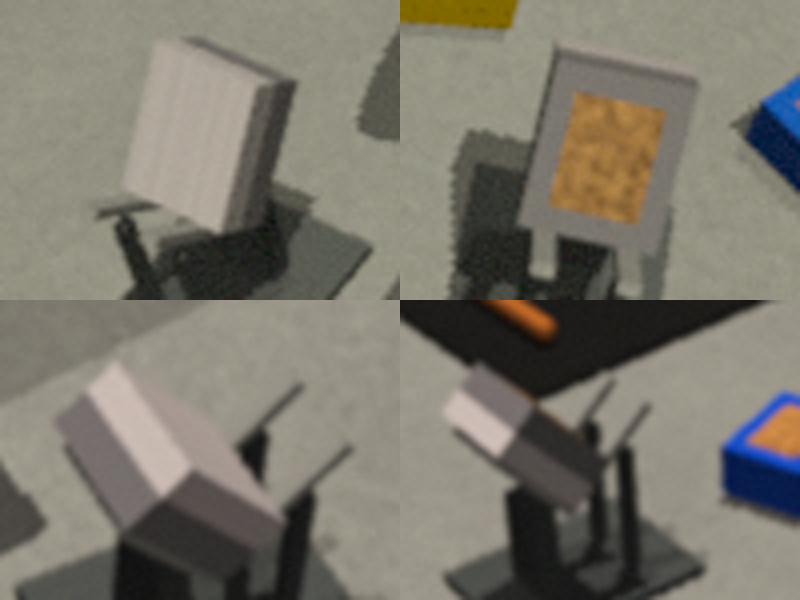

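The picture shows both boxes with usable corners. The start box's lid face (scene) is at about (179,150), (206,161), (196,198), (171,188). The lower box's outer face is at about (459,255), (494,261), (485,304), (450,296). I'll triangulate these with their side-view matches.

```bash
cat > tri.py <<'E'
import numpy as np
np.set_printoptions(precision=3,suppress=True)
S=np.load("scene1.npz");D=np.load("side1.npz")
def ray(c,uv):
    K=c["intrinsics"];E=c["extrinsics"];d=E[:3,:3]@np.array([(uv[0]-K[0,2])/K[0,0],-(uv[1]-K[1,2])/K[1,1],-1]);return E[:3,3],d/np.linalg.norm(d)
def tri(a,b):
    A=0;B=0;rs=[ray(S,a),ray(D,b)]
    for o,d in rs: P=np.eye(3)-np.outer(d,d);A=A+P;B=B+P@o
    p=np.linalg.solve(A,B);return p,[round(float(np.linalg.norm((np.eye(3)-np.outer(d,d))@(p-o))),1) for o,d in rs]
if __name__=="__main__":
  for name,pts in {"first":dict(TL=((178.75,150),(407.5,366.25)),TR=((205.5,161.25),(389.5,340.5)),BL=((170.75,187.5),(430.75,380))),
   "lower":dict(TL=((459.25,255.5),(265,190)),TR=((494.25,260.75),(250,180.5)),BL=((450,296.25),(281.25,206.25)))}.items():
    r={k:tri(*v) for k,v in pts.items()};print(name,r)
    T,Rr,B=r["TL"][0],r["TR"][0],r["BL"][0]
    y=Rr-T;x=B-T;n=np.cross(x,y);n/=np.linalg.norm(n)
    print("len y",np.linalg.norm(y),y/np.linalg.norm(y),"x",np.linalg.norm(x),x/np.linalg.norm(x),"n",n,"facecentre",T+x/2+y/2,"yaw",np.degrees(np.arctan2(-y[0],y[1])),np.degrees(np.arctan2(x[1],x[0])))
E
python3 tri.py
```

```text
first {'TL': (array([ 605.196, -262.073,  129.519]), [1.0, 1.0]), 'TR': (array([ 609.038, -212.092,  128.05 ]), [1.2, 1.2]), 'BL': (array([ 646.437, -264.444,   79.23 ]), [1.2, 1.2])}
len y 50.14989061632497 [ 0.077  0.997 -0.029] x 65.07962050021024 [ 0.634 -0.036 -0.773] n [ 0.772 -0.041  0.635] facecentre [ 627.737 -238.268  103.64 ] yaw -4.394717994220537 -3.290341471888004
lower {'TL': (array([616.31 , 211.031, 130.319]), [0.4, 0.4]), 'TR': (array([605.087, 258.021, 130.005]), [1.0, 1.0]), 'BL': (array([651.151, 219.063,  76.54 ]), [1.0, 1.0])}
len y 48.31337897566075 [-0.232  0.973 -0.007] x 64.57968596690635 [ 0.539  0.124 -0.833] n [0.809 0.197 0.554] facecentre [628.119 238.542 103.272] yaw 13.43237113998954 12.982985723532405
```

Edge lengths come out at 50.1/65.1 and 48.3/64.6 mm, so the fix is good. The start rest has yaw of about -4° and the lower box about +12–13°, with both faces centred near z = 103. Now to ratchet the tilt up to 40° by going up and back.

Request:
{"name": "move_arm", "arguments": {
  "targets": [
    [0,-18,-57,0],
    [0,-36,-115,0],
    [0,-54,-172,0],
    [0,-54,-172,0],
    [0,-54,-172,0],
    [0,-54,-172,0]
  ]
}}

```text
time: 2.8
position: [461.2, 14.9, 744.2]
tcp_rot: [0.117, 0.695, 0.696, 0.135]
force: [0.3, -0.4, -1.2]
width: 86.9
```

```bash
python3 st.py
```

```text
t 2.8 p [461.176  14.881 744.237] J [-0.517  0.005  0.374  0.72   0.025  2.058 -0.126] dq [ 1.576 -0.026 -1.66   0.01   0.064 -0.001 -0.053]
tilt 20.594364424528482 
 [[-0.006  0.936  0.351]
 [ 1.    -0.003  0.026]
 [ 0.026  0.351 -0.936]]
F [ 0.274 -0.382 -1.2  ] w 86.94606196515794
```

Request:
{"name": "move_arm", "arguments": {
  "targets": [
    [0,20,-56,0],
    [0,40,-112,0],
    [0,60,-168,0],
    [0,80,-225,0],
    [0,105,-281,0],
    [0,105,-281,0],
    [0,105,-281,0],
    [0,105,-281,0]
  ]
}}

```text
time: 3.8
position: [468.4, 6.2, 780.8]
tcp_rot: [0.143, 0.692, 0.688, 0.165]
force: [-0.5, 0.0, -0.7]
width: 87.3
```

```bash
python3 st.py
```

```text
t 3.8 p [468.376   6.169 780.787] J [-1.063  0.025  1.022  0.63  -0.035  2.058 -0.077] dq [-1.71   0.079  2.027  0.034 -0.22   0.001  0.163]
tilt 25.218434530617543 
 [[-0.     0.905  0.425]
 [ 0.999 -0.014  0.029]
 [ 0.032  0.425 -0.905]]
F [-0.455  0.022 -0.666] w 87.29429786720189
```

Request:
{"name": "move_arm", "arguments": {
  "targets": [
    [0,40,-25,0],
    [0,80,-50,0],
    [0,120,-75,0],
    [0,160,-100,0],
    [0,220,-117,0],
    [0,220,-150,0],
    [0,220,-200,0],
    [0,220,-250,0]
  ]
}}

```text
time: 4.8
position: [531.9, 6.4, 803.5]
tcp_rot: [0.166, 0.684, 0.684, 0.19]
force: [-1.0, 0.6, 0.1]
width: 86.7
```

```bash
python3 st.py
```

```text
t 4.8 p [531.858   6.362 803.469] J [-0.367  0.218  0.537  0.376 -0.235  2.058 -0.035] dq [-0.201 -0.17   0.088  0.152  0.111  0.001  0.002]
tilt 29.255388076448366 
 [[-0.008  0.873  0.488]
 [ 0.999 -0.009  0.033]
 [ 0.034  0.488 -0.872]]
F [-1.011  0.585  0.113] w 86.71965349523667
```

Request:
{"name": "move_arm", "arguments": {
  "targets": [
    [-30,25,-45,0],
    [-60,50,-90,0],
    [-90,75,-135,0],
    [-120,100,-180,0],
    [-140,122,-218,0],
    [-140,140,-260,0],
    [-140,160,-300,0],
    [-140,160,-300,0],
    [-140,160,-300,0]
  ]
}}

```text
time: 5.92
position: [494.3, -103.3, 831.8]
tcp_rot: [0.192, 0.679, 0.677, 0.211]
force: [0.1, -1.1, 0.6]
width: 86.9
```

```bash
python3 st.py
```

```text
t 5.925 p [ 494.255 -103.277  831.788] J [ 0.082  0.171  0.252  0.352 -0.27   2.058  0.119] dq [ 0.089 -0.022 -0.079  0.028  0.014 -0.001  0.027]
tilt 33.1072947012446 
 [[-0.005  0.838  0.546]
 [ 1.    -0.011  0.025]
 [ 0.026  0.546 -0.838]]
F [ 0.099 -1.105  0.551] w 86.86511113084138
```

Request:
{"name": "move_arm", "arguments": {
  "targets": [
    [-40,25,-40,0],
    [-80,50,-80,0],
    [-120,75,-120,0],
    [-160,100,-160,0],
    [-200,125,-200,0],
    [-240,150,-240,0],
    [-260,170,-280,0],
    [-260,190,-320,0],
    [-260,190,-320,0]
  ]
}}

```text
time: 7.05
position: [456.1, -254.9, 836.7]
tcp_rot: [0.22, 0.675, 0.668, 0.224]
force: [-0.3, -0.9, -0.4]
width: 87.0
```

```bash
python3 st.py
```

```text
t 7.05 p [ 456.08  -254.902  836.717] J [ 0.717  0.25  -0.114  0.264 -0.37   2.058  0.333] dq [ 0.203  0.002 -0.168  0.017  0.021 -0.002  0.07 ]
tilt 36.626266160027534 
 [[ 0.008  0.803  0.597]
 [ 1.    -0.012  0.002]
 [ 0.009  0.597 -0.803]]
F [-0.301 -0.879 -0.447] w 87.03259161898036
```

Request:
{"name": "move_arm", "arguments": {
  "targets": [
    [-40,25,-40,0],
    [-80,50,-80,0],
    [-120,75,-120,0],
    [-160,100,-160,0],
    [-200,125,-200,0],
    [-240,150,-240,0],
    [-260,170,-280,0],
    [-260,190,-320,0],
    [-260,190,-320,0]
  ]
}}

```text
time: 8.18
position: [406.5, -365.2, 833.8]
tcp_rot: [0.249, 0.672, 0.658, 0.233]
force: [-0.1, 0.1, 0.3]
width: 87.1
```

```bash
python3 st.py
```

```text
t 8.175 p [ 406.513 -365.172  833.77 ] J [ 1.029  0.337 -0.187  0.19  -0.489  2.058  0.49 ] dq [ 0.144 -0.01  -0.174  0.033  0.071 -0.001  0.048]
tilt 39.84456053006394 
 [[ 0.026  0.768  0.64 ]
 [ 1.    -0.011 -0.028]
 [-0.015  0.641 -0.768]]
F [-0.089  0.083  0.261] w 87.08959677988001
```

Tilt is now 39.8° at azimuth -2.5°. Next I'll compute the pre-grasp, with jaws across the box and 130 mm back along the slope.

```bash
cat > go.py <<'E'
from st import *
import rig
c=np.cos;s=np.sin
def frame(az):
    a=np.radians(az);t=np.radians(50)
    x=np.array([c(t)*c(a),c(t)*s(a),-s(t)]);z=np.array([s(t)*c(a),s(t)*s(a),c(t)]);return x,np.cross(z,x),z
F1=np.array([627.7,-238.3,103.6]);F2=np.array([628.1,238.5,103.3])
A1,A2=-4,12.5
TG=getattr(rig,"tcp_to_grasp",None)
def to(p,M,o,name=""):
    print(name,"delta tool",M.T@(p-o["position"]),"world",p-o["position"])
def spin(M,yt):
    v=M.T@yt; return np.degrees(np.arctan2(-v[0],v[1]))
E
python3 - <<'E'
from go import *
print("TG",TG,[k for k in dir(rig) if not k.startswith("_")])
o,M=st();x,y,z=frame(A1)
C=F1-15*z;tg=TG or 12
print("C",C,"spin for -y",spin(M,-y),"for +y",spin(M,y))
for b in(130,0): to(C-b*x+tg*M[:,2],M,o,b)
E
```

```text
TG 18.700000000000003 ['IKError', 'get_obs', 'sign_off', 'snapshot', 'tcp_to_grasp']
t 8.175 p [ 406.513 -365.172  833.77 ] J [ 1.029  0.337 -0.187  0.19  -0.489  2.058  0.49 ] dq [ 0.144 -0.01  -0.174  0.033  0.071 -0.001  0.048]
tilt 39.84456053006394 
 [[ 0.026  0.768  0.64 ]
 [ 1.    -0.011 -0.028]
 [-0.015  0.641 -0.768]]
F [-0.089  0.083  0.261] w 87.08959677988001
C [ 616.237 -237.498   93.958] spin for -y 92.45427937116506 for +y -87.54572062883494
130 delta tool [ 146.285 -314.495  587.36 ] world [ 138.335  132.973 -654.584]
0 delta tool [ 144.139 -314.213  717.342] world [ 221.694  127.144 -754.169]
```

Request:
{"name": "move_arm", "arguments": {
  "targets": [
    [11,-24,45,7],
    [23,-48,90,15],
    [34,-73,135,22],
    [45,-97,181,29],
    [56,-121,226,36],
    [68,-145,271,43],
    [79,-169,316,50],
    [90,-193,361,57],
    [101,-218,407,64],
    [113,-242,452,71],
    [124,-266,497,78],
    [135,-290,542,85],
    [146,-314,587,92],
    [146,-314,587,92],
    [146,-314,587,92]
  ]
}}

```text
time: 10.05
position: [545.8, -233.1, 181.6]
tcp_rot: [0.006, 0.94, -0.025, 0.341]
force: [0.1, 0.3, -0.1]
width: 86.9
```

Run:
```python
from go import *
import cv2
o,M=st();x,y,z=frame(A1);C=F1-15*z
print("spin",spin(M,-y))
for b in(130,0): to(C-b*x+TG*M[:,2],M,o,b)
ims=[snapshot(n)["pixels"] for n in("wrist","side","scene")]
cv2.imwrite("pics/pre.png",np.hstack([ims[0][::1,:][60:480:1],][:1]+[cv2.resize(ims[1][280:440,300:500],(525,420))])[:, :][:,::1])
i=cv2.imread("pics/pre.png");cv2.imwrite("pics/pre.png",cv2.resize(i,(800,int(i.shape[0]*800/i.shape[1]))))
```

```text
t 10.05 p [ 545.768 -233.07   181.638] J [ 1.097 -0.048 -0.584  2.159 -0.725  0.485 -0.561] dq [ 0.001 -0.017  0.008 -0.015 -0.001 -0.004 -0.005]
tilt 39.92529962929928 
 [[ 0.766 -0.052  0.641]
 [-0.043 -0.999 -0.029]
 [ 0.642 -0.005 -0.767]]
F [ 0.072  0.284 -0.096] w 86.9110476603039
spin 0.6144327971124728
130 delta tool [-2.289 -0.795  1.264] world [-0.901  0.854 -2.435]
0 delta tool [ -2.122   1.231 131.249] world [  82.458   -4.975 -102.02 ]
```

View pics/pre.png

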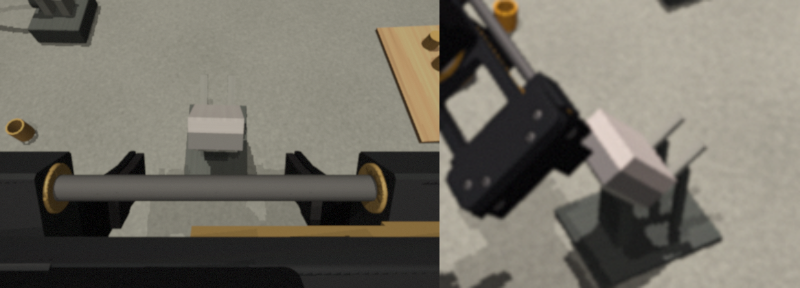

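The wrist view shows the box centred between the jaws (columns 188–245 against a picture centre of about 215) and square to them. I'll descend along the slope and grip.

Request:
{"name": "move_arm", "arguments": {
  "targets": [
    [-2,0,25,0.6],
    [-2,0,50,0.6],
    [-2,0,75,0.6],
    [-2,1,95,0.6],
    [-2,1,115,0.6],
    [-2,1,131,0.6],
    [-2,1,131,0.6]
  ]
}}

```text
time: 11.08
position: [627.9, -237.2, 78.1]
tcp_rot: [0.004, 0.94, -0.031, 0.341]
force: [0.7, -0.4, -0.0]
width: 86.9
```

Run:
```python
from go import *
import cv2
o,M=st();x,y,z=frame(A1);C=F1-15*z
to(C+TG*M[:,2],M,o)
a=snapshot("side")["pixels"][300:420,340:500];b=snapshot("scene")["pixels"][100:220,110:270]
cv2.imwrite("pics/at.png",cv2.resize(np.hstack([a,b]),(800,300),interpolation=cv2.INTER_CUBIC))
```

```text
t 11.075 p [ 627.898 -237.189   78.062] J [ 0.926  0.304 -0.557  2.072 -0.534  0.184 -0.698] dq [ 0.019 -0.029 -0.011  0.009 -0.011  0.014  0.005]
tilt 39.843498103197376 
 [[ 0.766 -0.061  0.64 ]
 [-0.056 -0.998 -0.028]
 [ 0.641 -0.014 -0.768]]
F [ 0.738 -0.408 -0.005] w 86.89561082700548
 delta tool [ 1.268  0.79  -0.961] world [ 0.308 -0.833  1.539]
```

View pics/at.png

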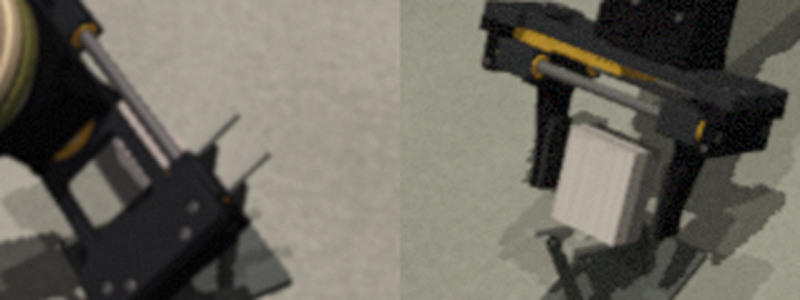

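The fingers straddle the box cleanly. Closing, then lifting outward and up.

Request:
{"name": "move_arm", "arguments": {
  "targets": [
    [1,0,0,0],
    [1,0,0,0],
    [1,0,0,0],
    [1,0,0,0],
    [1,0,0,0]
  ],
  "hand": 0
}}

```text
time: 11.8
position: [628.2, -237.1, 78.4]
tcp_rot: [0.004, 0.94, -0.031, 0.341]
force: [-0.3, 0.4, 1.3]
width: 49.3
```

Request:
{"name": "move_arm", "arguments": {
  "targets": [
    [2,0,-3,0],
    [6,0,-8,0],
    [12,0,-18,0],
    [20,0,-35,0],
    [35,0,-55,0],
    [55,0,-85,0],
    [75,0,-115,0],
    [95,0,-145,0],
    [110,0,-180,0],
    [110,0,-180,0]
  ]
}}

```text
time: 13.05
position: [597.9, -238.7, 291.6]
tcp_rot: [0.006, 0.939, -0.031, 0.343]
force: [0.2, -0.3, -0.9]
width: 49.9
```

Run:
```python
from go import *
import cv2
o,M=st()
i=snapshot("scene")["pixels"];cv2.imwrite("pics/lift.png",i[0:400,0:533])
```

```text
t 13.05 p [ 597.87  -238.711  291.6  ] J [ 0.933 -0.059 -0.465  1.926 -0.476  0.665 -0.89 ] dq [-0.004  0.05  -0.011  0.055  0.006 -0.036  0.005]
tilt 40.10666536626666 
 [[ 0.763 -0.062  0.643]
 [-0.054 -0.998 -0.032]
 [ 0.644 -0.011 -0.765]]
F [ 0.199 -0.275 -0.876] w 49.901963207992964
```

View pics/lift.png

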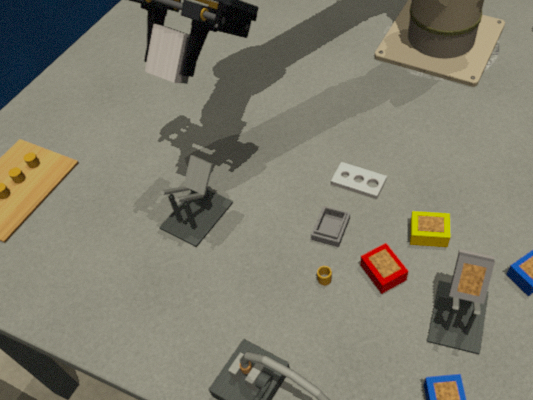

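The closed box is held (at about (168,55)) and the rest is empty. Now I'll turn it over by 180° of spin on the way up and to +y. High up on that side, the joint-6 limit should also swing the tool azimuth toward the lower rest's 12°.

Request:
{"name": "move_arm", "arguments": {
  "targets": [
    [2,-37,-37,-10],
    [5,-75,-73,-20],
    [7,-112,-110,-30],
    [10,-150,-147,-40],
    [12,-187,-183,-50],
    [15,-224,-220,-60],
    [17,-262,-257,-70],
    [20,-299,-293,-80],
    [22,-337,-330,-90],
    [24,-374,-367,-100],
    [27,-411,-403,-110],
    [29,-449,-440,-120],
    [32,-486,-477,-130],
    [34,-524,-513,-140],
    [37,-561,-550,-150],
    [39,-598,-587,-160],
    [42,-636,-623,-170],
    [44,-673,-660,-180],
    [44,-673,-660,-180]
  ]
}}

```text
time: 15.48
position: [341.0, 345.4, 737.6]
tcp_rot: [0.296, 0.318, 0.896, 0.096]
force: [1.7, -0.5, -1.4]
width: 50.0
```

Run:
```python
from go import *
o,M=st(); print("az",np.degrees(np.arctan2(M[1,2],M[0,2])),"spin",spin(M,frame(A2)[1]))
```

```text
t 15.475 p [341.025 345.396 737.638] J [-1.361 -0.008  0.031  0.882  0.691  2.006 -0.058] dq [-1.543  0.217  1.701 -0.266 -0.127  0.088  0.377]
tilt 36.23095839160379 
 [[-0.623  0.513  0.591]
 [ 0.627  0.779 -0.016]
 [-0.469  0.36  -0.807]]
F [ 1.676 -0.494 -1.435] w 50.02841374266484
az -1.576877003397093 spin -48.971716090474935
```

Request:
{"name": "move_arm", "arguments": {
  "targets": [
    [13,16,-23,-8],
    [26,33,-47,-16],
    [39,49,-70,-24],
    [52,66,-94,-32],
    [66,83,-118,-40],
    [80,99,-144,-49],
    [60,120,-180,-49],
    [40,140,-220,-49],
    [20,153,-265,-49],
    [20,153,-265,-49]
  ]
}}

```text
time: 16.73
position: [287.0, 426.5, 804.0]
tcp_rot: [0.337, -0.086, 0.937, -0.015]
force: [0.0, -0.3, -1.0]
width: 49.9
```

Run:
```python
from go import *
o,M=st(); print("az",np.degrees(np.arctan2(M[1,2],M[0,2])),"spin",spin(M,frame(A2)[1]))
```

```text
t 16.725 p [287.001 426.456 803.951] J [-2.026  0.369  1.339  0.463  0.105  2.058  1.026] dq [-0.056 -0.056  0.002  0.02   0.078 -0.001  0.028]
tilt 39.462735942799654 
 [[-0.758 -0.152  0.635]
 [-0.172  0.985  0.03 ]
 [-0.63  -0.087 -0.772]]
F [ 0.034 -0.32  -0.987] w 49.93860459290954
az 2.6698185500175597 spin 0.24870705195515622
```

Request:
{"name": "move_arm", "arguments": {
  "targets": [
    [-10,16,-45,0],
    [-20,33,-90,0],
    [-30,50,-140,0],
    [-40,66,-190,0],
    [-50,83,-240,0],
    [-61,99,-285,0],
    [-61,99,-285,0],
    [-61,99,-285,0],
    [-61,99,-285,0]
  ]
}}

```text
time: 17.85
position: [218.9, 454.1, 814.0]
tcp_rot: [0.365, -0.095, 0.926, 0.007]
force: [1.2, -0.1, -1.3]
width: 50.0
```

Run:
```python
from go import *
o,M=st(); print("az",np.degrees(np.arctan2(M[1,2],M[0,2])),"spin",spin(M,frame(A2)[1]))
```

```text
t 17.85 p [218.928 454.104 813.974] J [-2.222  0.374  1.339  0.471  0.212  2.058  0.927] dq [-0.03   0.01   0.003  0.012  0.004  0.    -0.031]
tilt 42.79036118549785 
 [[-0.716 -0.181  0.674]
 [-0.171  0.982  0.081]
 [-0.677 -0.057 -0.734]]
F [ 1.221 -0.056 -1.251] w 49.97344959068792
az 6.886217235920418 spin 0.6904920922472394
```

Azimuth 6.9° and tilt 42.8° leave about 4.5° of misalignment, which is inside tolerance and will settle on the prongs. Moving to pre-place above the lower box.

Run:
```python
from go import *
o,M=st();x,y,z=frame(A2);C=F2+15*z;print(C)
to(C-100*x+30*z+TG*M[:,2],M,o,"pre"); to(C-3*x+3*z+TG*M[:,2],M,o,"place")
```

```text
t 17.85 p [218.928 454.104 813.974] J [-2.222  0.374  1.339  0.471  0.212  2.058  0.927] dq [-0.03   0.01   0.003  0.012  0.004  0.    -0.031]
tilt 42.79036118549785 
 [[-0.716 -0.181  0.674]
 [-0.171  0.982  0.081]
 [-0.677 -0.057 -0.734]]
F [ 1.221 -0.056 -1.251] w 49.97344959068792
[639.318 240.987 112.942]
pre delta tool [ 175.514 -252.178  701.022] world [ 392.683 -220.532 -618.867]
place delta tool [ 206.896 -245.443  796.457] world [ 433.363 -211.514 -710.528]
```

Request:
{"name": "move_arm", "arguments": {
  "targets": [
    [11,-16,44,0],
    [22,-32,88,0],
    [33,-47,131,0],
    [44,-63,175,0],
    [55,-79,219,0],
    [66,-95,263,0],
    [77,-110,307,0],
    [88,-126,351,0],
    [99,-142,394,0],
    [110,-158,438,0],
    [121,-173,482,0],
    [132,-189,526,0],
    [143,-205,570,0],
    [154,-221,613,0],
    [165,-236,657,0],
    [175,-252,701,0],
    [175,-252,701,0],
    [175,-252,701,0]
  ]
}}

```text
time: 20.1
position: [612.0, 233.6, 195.7]
tcp_rot: [0.365, -0.095, 0.926, 0.006]
force: [0.5, 0.0, -1.0]
width: 50.2
```

Run:
```python
from go import *
import cv2
o,M=st();x,y,z=frame(A2);C=F2+15*z
print("az",np.degrees(np.arctan2(M[1,2],M[0,2])),"spin",spin(M,y))
to(C-100*x+30*z+TG*M[:,2],M,o,"pre"); to(C-3*x+3*z+TG*M[:,2],M,o,"place")
a=snapshot("side")["pixels"][110:260,200:400];b=snapshot("scene")["pixels"][180:330,370:570]
cv2.imwrite("pics/preplace.png",cv2.resize(np.hstack([a,b]),(800,300),interpolation=cv2.INTER_CUBIC))
```

```text
t 20.1 p [611.996 233.611 195.708] J [-1.996 -0.246  1.32   2.147  1.105  0.63   0.378] dq [ 0.008 -0.019 -0.014 -0.007 -0.     0.002  0.   ]
tilt 42.779220205501026 
 [[-0.716 -0.18   0.674]
 [-0.171  0.982  0.081]
 [-0.677 -0.057 -0.734]]
F [ 0.461  0.013 -0.958] w 50.228512571597065
az 6.832740215716316 spin 0.6789860638129784
pre delta tool [0.694 0.054 0.178] world [-0.386 -0.051 -0.603]
place delta tool [32.054  6.841 95.617] world [ 40.293   8.967 -92.265]
```

View pics/preplace.png

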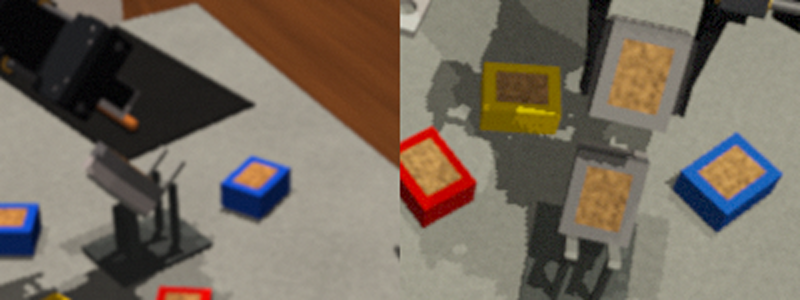

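The box is held turned over with its cork face outward, in line above the lower box. Descending to about 3 mm clearance.

Request:
{"name": "move_arm", "arguments": {
  "targets": [
    [4,1,20,0.7],
    [8,2,40,0.7],
    [12,4,60,0.7],
    [16,5,75,0.7],
    [20,6,88,0.7],
    [24,7,94,0.7],
    [28,7,95,0.7],
    [31,7,95,0.7],
    [31,7,95,0.7]
  ]
}}

```text
time: 21.32
position: [653.4, 244.3, 106.1]
tcp_rot: [0.366, -0.089, 0.926, 0.01]
force: [4.1, 1.4, 4.6]
width: 49.5
```

Run:
```python
from go import *
import cv2
o,M=st();x,y,z=frame(A2);C=F2+15*z
to(C+TG*M[:,2],M,o,"final")
a=snapshot("side")["pixels"][140:245,210:350];b=snapshot("scene")["pixels"][220:325,410:550]
cv2.imwrite("pics/place.png",cv2.resize(np.hstack([a,b]),(800,300),interpolation=cv2.INTER_CUBIC))
```

```text
t 21.325 p [653.423 244.345 106.118] J [-1.415  0.352  0.953  2.116  0.231  0.13   0.949] dq [ 0.005  0.001 -0.007 -0.005 -0.003  0.006  0.004]
tilt 42.94815092078562 
 [[-0.716 -0.173  0.676]
 [-0.158  0.984  0.084]
 [-0.68  -0.047 -0.732]]
F [4.115 1.353 4.569] w 49.51957866810693
final delta tool [ 5.995 -1.185  3.887] world [-1.461 -1.789 -6.864]
```

View pics/place.png

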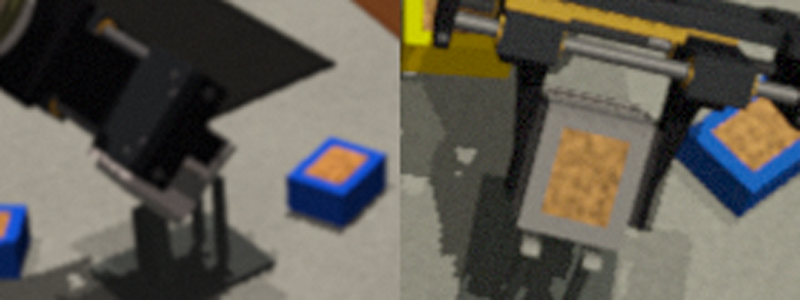

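Contact is about 6 N along the slope normal, so the lid is on the lower box. The end sits about 4 mm above the prongs, and the pictures show it squarely aligned. I'll ease down 3 mm and release.

Request:
{"name": "move_arm", "arguments": {
  "targets": [
    [0,-1,1,0],
    [0,-1,2,0],
    [0,-1,3,0],
    [0,-1,3,0]
  ]
}}

```text
time: 21.92
position: [655.8, 243.8, 103.9]
tcp_rot: [0.366, -0.089, 0.926, 0.01]
force: [4.9, 2.3, 5.7]
width: 49.9
```

Request:
{"name": "move_arm", "arguments": {
  "targets": [
    [0,0,0,0],
    [0,0,0,0],
    [0,0,0,0],
    [0,0,0,0],
    [0,0,0,0],
    [0,0,0,0]
  ],
  "hand": 100
}}

```text
time: 22.68
position: [654.8, 242.4, 102.3]
tcp_rot: [0.365, -0.089, 0.927, 0.009]
force: [-0.2, 0.1, 0.3]
width: 86.1
```

Run:
```python
from go import *
import cv2
o,M=st()
a=snapshot("side")["pixels"][140:245,210:350];b=snapshot("scene")["pixels"][220:325,410:550]
cv2.imwrite("pics/rel.png",cv2.resize(np.hstack([a,b]),(800,300),interpolation=cv2.INTER_CUBIC))
```

```text
t 22.675 p [654.794 242.412 102.255] J [-1.395  0.359  0.936  2.114  0.228  0.126  0.953] dq [ 0.001 -0.     0.001 -0.002 -0.002  0.001 -0.   ]
tilt 42.78779995924639 
 [[-0.718 -0.172  0.674]
 [-0.159  0.984  0.082]
 [-0.678 -0.049 -0.734]]
F [-0.24   0.118  0.331] w 86.06886477044041
```

View pics/rel.png

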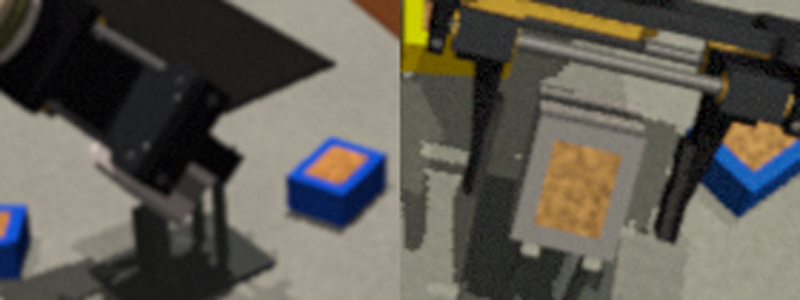

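Released and settled onto the prongs. Now I'll retreat straight back along the tool axis.

Request:
{"name": "move_arm", "arguments": {
  "targets": [
    [0,0,-10,0],
    [0,0,-25,0],
    [0,0,-45,0],
    [0,0,-70,0],
    [0,0,-100,0],
    [0,0,-140,0],
    [0,0,-180,0],
    [0,0,-220,0],
    [0,0,-220,0]
  ]
}}

```text
time: 23.9
position: [505.5, 225.9, 265.8]
tcp_rot: [0.366, -0.091, 0.926, 0.008]
force: [-0.4, 0.0, -0.0]
width: 86.9
```

Run:
```python
from go import *
import cv2
o,M=st()
ims=[]
for n,(r,c) in {"side":(140,210),"scene":(220,410)}.items():
    s=snapshot(n); cv2.imwrite(f"pics/{n}2.png",s["pixels"]); ims.append(s["pixels"][r:r+105,c:c+140])
cv2.imwrite("pics/fin.png",cv2.resize(np.hstack(ims),(800,300),interpolation=cv2.INTER_CUBIC))
```

```text
t 23.9 p [505.45  225.863 265.824] J [-1.615 -0.498  0.659  2.241  1.051  0.985  0.351] dq [ 0.151 -0.014 -0.064 -0.002 -0.117 -0.055  0.072]
tilt 42.97592849411803 
 [[-0.715 -0.174  0.677]
 [-0.162  0.983  0.082]
 [-0.68  -0.051 -0.732]]
F [-0.384  0.023 -0.002] w 86.91327236821607
```

View pics/fin.png

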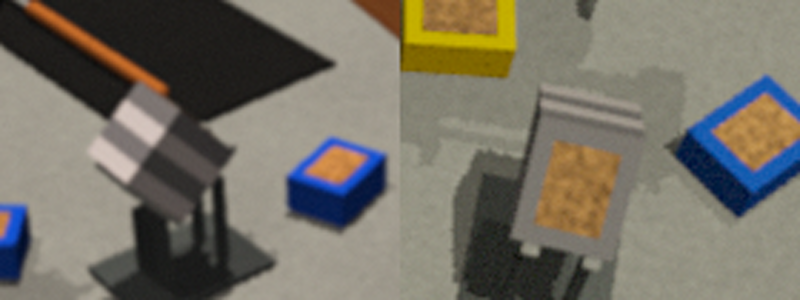

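The stack shows four flush layers, square and closed, with the gripper clear. Handing in.

```bash
python3 -c "
from rig import *
print(sign_off(), get_obs()['time'])"
```

```text
the job is handed in; nothing more can be done
the job is handed in; nothing more can be done
```

The first box is stacked, closed and turned over, on the lower box and released. I handed the job in about 24 s into the 42 s allowed; no verdict is reported.

- **Tilting the tool:** the moves only shift the tool and spin it about its own axis. I tilted it to the 50° slope by driving up against the joint-6 limit, where the tilt reached carries over to the next call.
- **Pick and turn:** I found both boxes from corners in the scene and side views. Edge lengths came out at 48–50 mm and 65 mm, against 50 and 64. I gripped base and lid together (opening read 49–50 mm), lifted the box out and spun it 180° in the air.
- **Placing:** I set it against the lower box with about 6–8 N of contact force and let go.

**Last checks:**
- **Seen in the pictures:** after release and retreat, both views show the two boxes flush and parallel on the prongs, lid seated. The lower box looks unmoved.
- **Arm clear:** the gripper is open and well away, with the force reading near zero.
- **Not measured:** I judged the final pose by eye and did not triangulate it again.
- **Disagreements:** at release the tool was still about 3.5° off in azimuth and 3° in tilt from the rest, and the box then settled square on the prongs. Contact also came about 3 mm earlier than computed.

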